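# Unscrew a blender's blade unit whose thread hand is unknown

### The arm

A 6-joint arm with a two-finger parallel gripper is mounted at the origin on a cart in front of the work surface, level with it; the furniture and walls round the work are solid. World frame = base frame: x ahead of the robot, y to its left, z up, the work surface at z = 0. Lengths are in m, angles in degrees, forces in N, time in s.
With the tool pointing down it reaches from about 0.25 to 0.725 m from the base axis. Payload 4 kg.
Tool frame: the origin (TCP) lies midway between the tips of the shut fingers; the grasp point (between the pads) lies 19 mm behind it (bot.hold_point_z is the distance from the TCP to the grasp point, in m); z points along the fingers, y is the line along which they close (so a half turn about z gives the same grasp; the last joint's range is limited). The gripper opens to 85 mm and grips with 20 to 120 N. Pads are 22 mm wide; open, the fingers measure 114 mm over their backs; the gripper's body (76 mm by 85 mm) begins 54 mm behind the grasp point. The pads swing forward as they close: fully open they stand 13 mm farther back than shut.
Start: joints at [75.917, 13.785, 0.286, 76.501, 0, 90], TCP at [0.122, 0.485, 0.231] pointing down, gripper open.
Joint ranges: [-155.79, 155.79], [-60.16, 107.12], [-62.33, 73.08], [-114, 123.19], [-81.49, 82.49], [-180, 180]. Speed limits (degrees/s): [159.86, 159.86, 180, 180, 180, 180].

### API

Orientations are given as a 3x3 rotation matrix whose columns are the frame's x, y, z axes.
In Python, from workcell import bot gives the robot as it stands.
- The arm moves only by the tool step_arm, never from a script. Its argument "motion" is a list of rows, each a list of 7 numbers: the shift along the tool's x, y, z in m, then the turn, a rotation vector about the tool's x, y, z in units of 5 degrees (1.0 is 5 degrees), then the finger opening in m, from 0 to 0.0854. In form: [[tx, ty, tz, rx, ry, rz, gripper], ...]. A call has 1 to 12 rows; each row is the pose to reach, as a shift and turn from the pose commanded when the call began, along the tool's axes at that moment; what a row does not reach only later rows make up. A row lasts 1/12 s, in which the tool goes at most 41.7 mm and 7.16 degrees, less where a joint would pass 70% of its speed; a pose out of reach is approached as far as the arm can. A call with a gripper value outside its range is refused whole. The fingers move at their own pace and stop on an object; "force" is the grip in N (left out, the last holds). Time passes only in rows, so rows that repeat a pose let the fingers close. It gives the time, the measured TCP pose, the force, the opening and the grip force at its end, in the units of the state.
- bot.read_state(): the state, without advancing time (a new reading comes with each control period).
- bot.capture(name): name is "side" or "top" or "wrist"; returns the picture (400x640x3 uint8, blue, green, red); there is no depth.
- bot.camera_params(name): a dict with "fx", "fy", "cx", "cy" (pixels), "rvec" (rotation vector, rad) and "tvec" (3), from world to camera coordinates, as OpenCV has them; the wrist camera has in their place "tool_from_camera" (4x4, takes a point from camera to tool coordinates, whose origin is the TCP and whose axes are the flange's). Camera axes: x right, y down, z forward; pixel columns grow to the right and rows downward; lengths in m; the calibration is good to about 2 mm. A picture is of the moment at which its call begins: read the wrist's pose just before it. camera_params takes no time and is no camera call.
- bot.sign_off(): hands the job in; it is judged then, once.
The state is a dict: "t": time; "joints": joint angles; "dq": joint speeds; "joint_torque": joint torques, N m; "ee_pos": TCP position; "tcp_rot": TCP orientation; "contact_force": force on the tool from outside, world axes, zero at the start; "moment": the same for the moment, N m; "gripper_width": finger opening in m; "gripper_force": force on a finger pad.
Only numpy, scipy, OpenCV 4.12 (cv2) and the standard library are available. Lean on these libraries where they do the work, as an engineer would, in place of code of your own. Each camera call takes 0.05 s, during which the arm holds its last target. There are 200 camera calls.

### The job

Unscrew the green-collared blade unit from its blender cup and hold it, upright and level, centred above the small saucer so that it drips there and not on the worktop. Blade units come with left-hand or right-hand threads, so feel which way this one gives, and lift it off the cup once it is loose. The job finishes while you are still gripping it in the air, well clear above the saucer: do not put it down or let go, and leave the grey blade unit, the glass and the saucer where they are.

Things in the scene. Friction and masses are not known exactly. Their poses are not given: they have to be found in the camera images.
- green_unit: Blade unit with the GREEN collar, a round screw cap on one of two look-alike cups. Origin: centre of its lower rim, 118 mm above the worktop; z up. Ribbed collar 54 mm across, 30 mm high (grip here), black drive coupling 19 mm across up to z = 42 mm; white dot on top marks +x; a blade hangs inside to z = -10 mm. 80 to 170 g.
- grey_unit: The other blade unit, same shape with a GREY collar, on the other cup; origin and axes as the green one's. It stays screwed on.
- caddy: Grey caddy that holds the two cups, fixed to the worktop: 106 x 262 x 12 mm, origin under its centre, y along its long side, z up. The cups (54 mm across) are locked in it and cannot turn.
- mouth_left (a point): Centre of the mouth of the left (+y of the caddy) cup, 142 mm above the worktop. Its neck stands 25 mm into the blade unit. Two-lug thread, hand differing from start to start and hidden: the tightening way hits a hard stop within 0.15 to 0.55 rad; the loosening way turns freely and releases the unit after 0.75 to 1.15 rad, before another stop 1.2 rad further.
- mouth_right (a point): The same for the right (-y) cup. One of the two cups has a left-hand, the other a right-hand thread. A unit still engaged cannot be pulled off; once free it lifts straight up.
- saucer: Small round light-grey saucer (steel spoon rest), 90 mm across, 12 mm high, loose on the worktop to the right of the caddy; origin at the centre of its underside.
- glass: Clear drinking glass, 80 mm across, 91 mm high, loose, to the left of the caddy; origin at the centre of its underside. Not to be moved.

How it is judged:
By the outcome, as a careful person would: the job done as asked, in the order asked, and still so for the second after the job is handed in, while the arm keeps its last pose, push and grip.
It also fails if it takes over 48 s, if anything falls off the work surface, if the arm or the gripper's body presses on something with over 40 N, if the wrist force passes 120 N, or if a joint passes its speed limit or range.

## Working session

There is one attempt and no reset: what is moved stays moved. The work goes in short steps, Python scripts to look and compute and a tool call to move; the robot and the scene stay as the last step left them, time stands still between calls to the robot, and variables do not carry over. Pictures are saved under pics/ and viewed, at most 10 in all, crops included, and the job is handed in when it is done.

Besides the shell and the picture viewer there is one more tool, called after ">>>" by a JSON object that holds its "api" and its "payload", one argument or row to a line. step_arm: Moves the arm, as the interface text tells. Its arguments: {"type":"object","properties":{"motion":{"type":"array","items":{"type":"array","items":{"type":"number"}}},"force":{"type":"number"}},"required":["motion"]}

```bash
mkdir -p pics; ls
python3 - <<'E'
from workcell import bot
import cv2,numpy as np
s=bot.read_state();print(s['t'],s['ee_pos'],np.round(s['tcp_rot'],3).tolist(),s['gripper_width'],bot.hold_point_z)
for n in('top','side'):
    im=bot.capture(n);cv2.imwrite(f'pics/{n}0.png',im)
    p=bot.camera_params(n);R=cv2.Rodrigues(np.array(p['rvec']))[0];print(n,p['fx'],-R.T@np.array(p['tvec']).ravel(),np.round(R,2).tolist())
E
```

```text
pics
0.0 [0.12151115 0.4843558  0.23041231] [[-0.97, 0.243, -0.001], [0.243, 0.97, -0.002], [0.0, -0.002, -1.0]] 0.08551979545934406 0.0187
top 393.65576956450263 [0.31964274 0.05889647 1.38694573] [[0.01, -1.0, -0.01], [-0.99, -0.01, -0.12], [0.12, 0.01, -0.99]]
side 505.7889216939037 [0.52232283 1.47458636 0.65610266] [[-1.0, 0.03, -0.0], [0.01, 0.37, -0.93], [-0.03, -0.93, -0.37]]
```

View pics/top0.png

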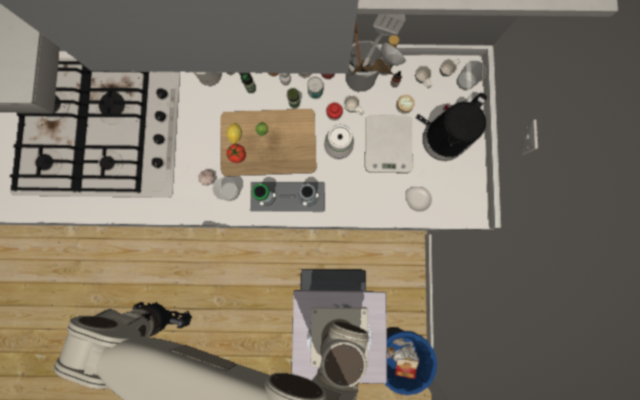

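View pics/side0.png

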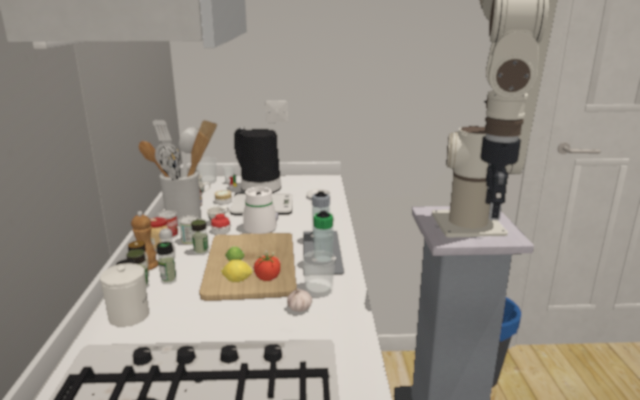

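The top view shows the green unit at about (261,191), the grey one at (308,191) and the saucer at (418,198). The caddy spans x 250–325. In the side view the green collar is at about (323,222), next to the glass at (319,270).

```bash
cat > h.py <<'E'
import cv2,numpy as np
from workcell import bot
def ray(n,uv):
    p=bot.camera_params(n);R=cv2.Rodrigues(np.array(p['rvec'],float))[0];c=-R.T@np.array(p['tvec'],float).ravel()
    d=R.T@np.array([(uv[0]-p['cx'])/p['fx'],(uv[1]-p['cy'])/p['fy'],1.]);return c,d
def onz(n,uv,z):
    c,d=ray(n,uv);return c+d*(z-c[2])/d[2]
def tri(a,b):
    (c1,d1),(c2,d2)=ray(*a),ray(*b)
    s=np.linalg.lstsq(np.c_[d1,-d2],c2-c1,rcond=None)[0]
    p,q=c1+s[0]*d1,c2+s[1]*d2;return (p+q)/2,np.linalg.norm(p-q)
E
python3 - <<'E'
from h import *
t=cv2.imread('pics/top0.png');s=cv2.imread('pics/side0.png')
def green(im,r):
    h=cv2.cvtColor(im,cv2.COLOR_BGR2HSV);m=cv2.inRange(h,(50,90,30),(90,255,255))
    k=np.zeros_like(m);k[r[1]:r[3],r[0]:r[2]]=m[r[1]:r[3],r[0]:r[2]]
    c=max(cv2.findContours(k,0,2)[0],key=cv2.contourArea);print(cv2.boundingRect(c),cv2.minEnclosingCircle(c));return cv2.boundingRect(c)
b=green(t,(248,178,276,206));g=green(s,(305,205,345,245))
ct=(b[0]+(b[2]-1)/2,b[1]+(b[3]-1)/2);cs=(g[0]+(g[2]-1)/2,g[1]+(g[3]-1)/2)
print('green z.148',onz('top',ct,.145),'tri',tri(('top',ct),('side',cs)))
# saucer
G=cv2.cvtColor(t,cv2.COLOR_BGR2GRAY)
print(G[198,398:440],t[198,418],t[215,450])
h=cv2.resize(np.vstack([t[170:220,215:335],t[170:220,360:480]]),None,fx=6,fy=6,interpolation=2);cv2.imwrite('pics/z.png',h[:,:720])
h=cv2.cvtColor(t,cv2.COLOR_BGR2HSV)[198,398:440];print(h[:,1])
# caddy corners
m=cv2.inRange(G,80,150);m[:178]=0;m[214:]=0;m[:,:246]=0;m[:,330:]=0
c=max(cv2.findContours(m,0,2)[0],key=cv2.contourArea);r=cv2.minAreaRect(c);print(r)
print([onz('top',p,.012).round(3).tolist() for p in cv2.boxPoints(r)],onz('top',r[0],.012))
E
```

```text
(252, 184, 17, 16) ((260.2449645996094, 191.32550048828125), 8.438081741333008)
(314, 215, 18, 14) ((322.7402648925781, 220.58441162109375), 9.446795463562012)
green z.148 [0.47270878 0.26113998 0.145     ] tri (array([0.47628785, 0.26354441, 0.12956033]), np.float64(0.00333912381861163))
[205 205 205 205 205 205 196 169 152 157 167 175 179 183 185 186 186 186
 187 187 188 188 187 188 188 188 187 187 185 180 172 164 160 171 192 203
 204 205 205 205 204 205] [175 187 196] [193 204 211]
[21 21 21 21 21 21 20 23 26 28 28 28 29 27 28 28 28 28 29 27 27 27 27 29
 26 27 27 26 28 27 27 27 28 24 22 22 22 22 22 22 22 22]
((287.0, 194.5), (33.0, 74.0), 90.0)
[[0.537, 0.32, 0.012], [0.54, 0.058, 0.012], [0.424, 0.056, 0.012], [0.42, 0.316, 0.012]] [0.47981727 0.18737143 0.012     ]
```

View pics/z.png

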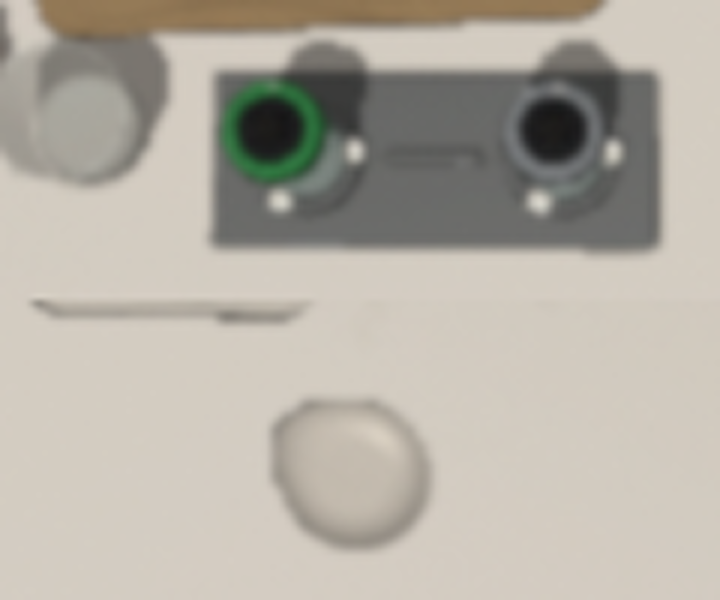

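>>> {"api": "step_arm", "payload": {
  "motion": [
    [-0.397, -0.13, -0.03, 0, 0, 0, 0.085],
    [-0.397, -0.13, -0.03, 0, 0, 0, 0.085],
    [-0.397, -0.13, -0.03, 0, 0, 0, 0.085],
    [-0.397, -0.13, -0.03, 0, 0, 0, 0.085],
    [-0.397, -0.13, -0.03, 0, 0, 0, 0.085],
    [-0.397, -0.13, -0.03, 0, 0, 0, 0.085],
    [-0.397, -0.13, -0.03, 0, 0, 0, 0.085],
    [-0.397, -0.13, -0.03, 0, 0, 0, 0.085],
    [-0.397, -0.13, -0.03, 0, 0, 0, 0.085],
    [-0.397, -0.13, -0.03, 0, 0, 0, 0.085],
    [-0.397, -0.13, -0.03, 0, 0, 0, 0.085],
    [-0.397, -0.13, -0.03, 0, 0, 0, 0.085]
  ]
}}

```text
t: 1.1
ee_pos: [0.4766, 0.2605, 0.2604]
tcp_rot: [[-0.969, 0.248, -0.001], [0.248, 0.969, -0.001], [0.001, -0.001, -1.0]]
contact_force: [-0.2, 0.2, 0.6]
gripper_width: 0.0851
gripper_force: 0.0
```

>>> {"api": "step_arm", "payload": {
  "motion": [
    [0, 0, 0, 0, 0, 0, 0.085],
    [0, 0, 0, 0, 0, 0, 0.085],
    [0, 0, 0, 0, 0, 0, 0.085]
  ]
}}

```text
t: 1.35
ee_pos: [0.4737, 0.2632, 0.2612]
tcp_rot: [[-0.971, 0.241, -0.001], [0.241, 0.971, -0.0], [0.001, -0.0, -1.0]]
contact_force: [0.8, -0.0, 0.2]
gripper_width: 0.0854
gripper_force: 0.0
```

Run:
```python
from h import *
s=bot.read_state();print(s['t'],s['ee_pos'],np.round(s['tcp_rot'],3).tolist(),np.round(s['joints'],1))
im=bot.capture('wrist');cv2.imwrite('pics/w1.png',im);p=bot.camera_params('wrist');print(p)
```

```text
1.35 [0.47374345 0.2632153  0.26120173] [[-0.971, 0.241, -0.001], [0.241, 0.971, -0.0], [0.001, -0.0, -1.0]] [29.1 18.1 10.5 82.5  0.  43. ]
{'fx': 342.2366144835534, 'fy': 342.2366144835534, 'cx': 321.47718429371065, 'cy': 202.92586198468132, 'tool_from_camera': array([[ 2.10081407e-04, -9.49570574e-01, -3.13553313e-01,
         8.09163776e-02],
       [ 9.99999558e-01,  4.86773858e-04, -8.04152936e-04,
        -2.94875828e-04],
       [ 9.16229522e-04, -3.13553006e-01,  9.49570257e-01,
        -1.43305308e-01],
       [ 0.00000000e+00,  0.00000000e+00,  0.00000000e+00,
         1.00000000e+00]])}
```

View pics/w1.png

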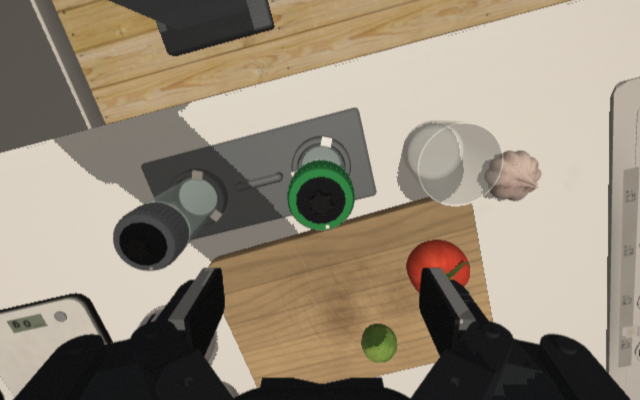

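The wrist view shows the green collar at about (321,196), with its white dot at (327,227). The pads are clear of everything.

```bash
cat >> h.py <<'E'
def wonz(uv,z,s):
    p=bot.camera_params('wrist');T=p['tool_from_camera'];R=np.array(s['tcp_rot'])
    d=R@T[:3,:3]@np.array([(uv[0]-p['cx'])/p['fx'],(uv[1]-p['cy'])/p['fy'],1.]);c=R@T[:3,3]+np.array(s['ee_pos']);return c+d*(z-c[2])/d[2]
def toolshift(dw,s): return np.array(s['tcp_rot']).T@np.array(dw)
E
python3 - <<'E'
from h import *
s=bot.read_state();im=cv2.imread('pics/w1.png')
h=cv2.cvtColor(im,cv2.COLOR_BGR2HSV);m=cv2.inRange(h,(55,120,30),(85,255,255));m[:140]=0;m[250:]=0
c=max(cv2.findContours(m,0,2)[0],key=cv2.contourArea);x,y,w,hh=cv2.boundingRect(c);print(x,y,w,hh)
# dark inner disc
d=cv2.inRange(cv2.cvtColor(im,cv2.COLOR_BGR2GRAY),0,45);k=np.zeros_like(d);k[165:232,285:358]=d[165:232,285:358]
c=max(cv2.findContours(k,0,2)[0],key=cv2.contourArea);e=cv2.fitEllipse(c);print(e)
for z in(.148,.15,.16):print(z,wonz(e[0],z,s),'dot',wonz((327,227),z,s))
a,b=(wonz((q,y+30),.14,s) for q in(x,x+w-1));print('outer',(a+b)/2,np.linalg.norm(a-b))
print('far/near edge',wonz((x+w/2,y+hh),.148,s),wonz((x+w/2,y),.148,s))
tgt=.5*(a+b);
# saucer from top
print('saucer',onz('top',(419.3,198.6),.01))
E
```

```text
287 161 68 68
((320.3172607421875, 199.91696166992188), (44.94655227661133, 47.68741989135742), 85.90986633300781)
0.148 [0.47473973 0.26159438 0.148     ] dot [0.49834766 0.26128052 0.148     ]
0.15 [0.47412058 0.26175735 0.15      ] dot [0.49754458 0.26144593 0.15      ]
0.16 [0.47102483 0.2625722  0.16      ] dot [0.49352913 0.26227301 0.16      ]
outer [0.46993667 0.26290511 0.14      ] 0.053945043872436024
far/near edge [0.49887681 0.25615031 0.148     ] [0.4447668  0.26959668 0.148     ]
saucer [ 0.4721766  -0.27773778  0.01      ]
```

>>> {"api": "step_arm", "payload": {
  "motion": [
    [0, -0.001, 0.035, 0, 0, 0, 0.085],
    [0, -0.001, 0.07, 0, 0, 0, 0.085],
    [0, -0.001, 0.1, 0, 0, 0, 0.085],
    [0, -0.001, 0.125, 0, 0, 0, 0.085],
    [0, -0.001, 0.14, 0, 0, 0, 0.085],
    [0, -0.001, 0.149, 0, 0, 0, 0.085],
    [0, -0.001, 0.149, 0, 0, 0, 0.085],
    [0, -0.001, 0.149, 0, 0, 0, 0.06],
    [0, -0.001, 0.149, 0, 0, 0, 0.06],
    [0, -0.001, 0.149, 0, 0, 0, 0.06],
    [0, -0.001, 0.149, 0, 0, 0, 0.06],
    [0, -0.001, 0.149, 0, 0, 0, 0.06]
  ],
  "force": 50
}}

```text
t: 2.4
ee_pos: [0.4755, 0.2616, 0.1133]
tcp_rot: [[-0.97, 0.243, 0.002], [0.243, 0.97, 0.001], [-0.001, 0.001, -1.0]]
contact_force: [-0.1, 0.5, 0.1]
gripper_width: 0.0604
gripper_force: 0.0
```

>>> {"api": "step_arm", "payload": {
  "motion": [
    [0, 0, 0, 0, 0, 0, 0.045],
    [0, 0, 0, 0, 0, 0, 0.045],
    [0, 0, 0, 0, 0, 0, 0.045],
    [0, 0, 0, 0, 0, 0, 0.045],
    [0, 0, 0, 0, 0, 0, 0.045],
    [0, 0, 0, 0, 0, 0, 0.045]
  ],
  "force": 50
}}

```text
t: 2.9
ee_pos: [0.4754, 0.2616, 0.1135]
tcp_rot: [[-0.97, 0.243, 0.002], [0.243, 0.97, 0.001], [-0.001, 0.001, -1.0]]
contact_force: [-0.6, -0.9, 5.4]
gripper_width: 0.0534
gripper_force: 52.3
```

Run:
```python
from h import *
s=bot.read_state();print(s['t'],s['ee_pos'],s['contact_force'],s['moment'],s['gripper_width'],s['gripper_force'])
cv2.imwrite('pics/w2.png',bot.capture('wrist'))
```

```text
2.9 [0.47540864 0.26156884 0.11347123] [-0.6192771  -0.90501302  5.43197036] [-0.0424398   0.23769466 -0.00575484] 0.05338572537662368 52.280468847602606
```

View pics/w2.png

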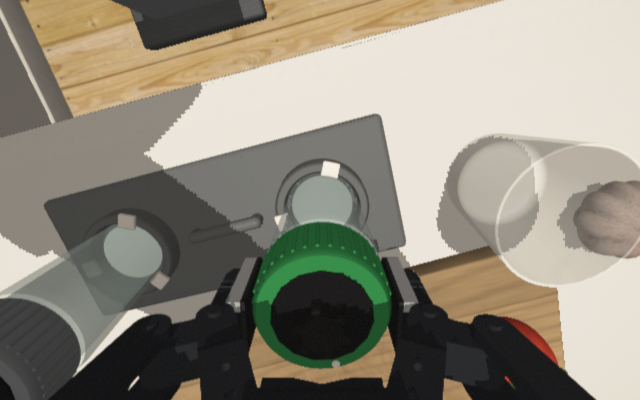

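The green collar is held centrally between the pads, with the dot at (336,364). I'll feel for the thread in small turns.

>>> {"api": "step_arm", "payload": {
  "motion": [
    [0, 0, 0, 0, 0, -0.6, 0.045],
    [0, 0, 0, 0, 0, -1.2, 0.045],
    [0, 0, 0, 0, 0, -1.8, 0.045],
    [0, 0, 0, 0, 0, -2.4, 0.045],
    [0, 0, 0, 0, 0, -3, 0.045]
  ]
}}

```text
t: 3.37
ee_pos: [0.4765, 0.2621, 0.1135]
tcp_rot: [[-1.0, -0.018, 0.004], [-0.018, 1.0, 0.002], [-0.004, 0.002, -1.0]]
contact_force: [2.1, 1.4, 2.8]
gripper_width: 0.0535
gripper_force: 52.1
```

```bash
cat > st.py <<'E'
from h import *
s=bot.read_state();R=np.array(s['tcp_rot']);print(s['t'],s['ee_pos'].round(4),'F',s['contact_force'].round(1),'M',s['moment'].round(2),'tq',np.round(s['joint_torque'],2),s['gripper_width'],s['gripper_force'],'xang',np.degrees(np.arctan2(R[1,0],R[0,0])),np.round(s['joints'],1),'tilt',R[:,2].round(3))
E
python3 st.py
```

```text
3.3667 [0.4765 0.2621 0.1135] F [2.1 1.4 2.8] M [ 0.26 -0.28 -0.01] tq [ 1.000e-01 -4.075e+01  2.091e+01  7.000e-01 -4.000e-02  4.600e-01] 0.053519584500751845 52.14606961235404 xang -178.9561061438659 [28.8 23.  -5.  61.8  0.  27.8] tilt [ 0.004  0.002 -1.   ]
```

>>> {"api": "step_arm", "payload": {
  "motion": [
    [0, 0, 0, 0, 0, -0.6, 0.045],
    [0, 0, 0, 0, 0, -1.2, 0.045],
    [0, 0, 0, 0, 0, -1.8, 0.045],
    [0, 0, 0, 0, 0, -2.4, 0.045],
    [0, 0, 0, 0, 0, -3, 0.045],
    [0, 0, 0, 0, 0, -3.6, 0.045],
    [0, 0, 0, 0, 0, -4.2, 0.045],
    [0, 0, 0, 0, 0, -4.2, 0.045]
  ]
}}

```text
t: 4.03
ee_pos: [0.4779, 0.2661, 0.114]
tcp_rot: [[-0.927, -0.375, 0.006], [-0.375, 0.927, 0.011], [-0.01, 0.008, -1.0]]
contact_force: [5.0, 10.2, -0.7]
gripper_width: 0.0537
gripper_force: 53.9
```

```bash
python3 st.py
python3 - <<'E'
from h import *
cv2.imwrite('pics/w3.png',bot.capture('wrist')[200:400,200:440])
E
```

```text
4.0333 [0.4779 0.2661 0.114 ] F [ 5.  10.2 -0.7] M [ 2.58 -0.75 -0.23] tq [ -3.41 -42.15  18.62   3.38  -2.39  -0.42] 0.05365714205304593 53.90947865322232 xang -157.97668576479086 [28.9 23.  -4.8 61.5  0.4  6.9] tilt [ 0.006  0.011 -1.   ]
```

View pics/w3.png

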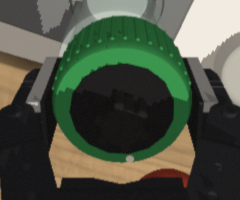

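The dot has moved about 5° relative to the gripper, to (330,358), and a side load and moment have built up. That looks like a stop, so I'll turn back and test the other way.

>>> {"api": "step_arm", "payload": {
  "motion": [
    [0, 0, 0, 0, 0, 0.7, 0.045],
    [0, 0, 0, 0, 0, 1.4, 0.045],
    [0, 0, 0, 0, 0, 2.1, 0.045],
    [0, 0, 0, 0, 0, 2.8, 0.045],
    [0, 0, 0, 0, 0, 3.5, 0.045],
    [0, 0, 0, 0, 0, 4.2, 0.045],
    [0, 0, 0, 0, 0, 4.9, 0.045],
    [0, 0, 0, 0, 0, 5.6, 0.045],
    [0, 0, 0, 0, 0, 6.3, 0.045],
    [0, 0, 0, 0, 0, 7, 0.045],
    [0, 0, 0, 0, 0, 7, 0.045]
  ]
}}

```text
t: 5.0
ee_pos: [0.4771, 0.262, 0.1136]
tcp_rot: [[-0.974, 0.228, 0.005], [0.228, 0.974, 0.002], [-0.004, 0.003, -1.0]]
contact_force: [3.7, 0.3, 3.5]
gripper_width: 0.0534
gripper_force: 54.9
```

```bash
python3 st.py
```

```text
5.0 [0.4771 0.262  0.1136] F [3.7 0.3 3.5] M [ 0.12 -0.79 -0.08] tq [  0.75 -40.13  19.8    1.28   0.39   0.41] 0.05338315959380747 54.9282917752862 xang 166.83759065280853 [28.8 23.  -4.9 61.8 -0.  42. ] tilt [ 0.005  0.002 -1.   ]
```

>>> {"api": "step_arm", "payload": {
  "motion": [
    [0, 0, 0, 0, 0, 0.7, 0.045],
    [0, 0, 0, 0, 0, 1.4, 0.045],
    [0, 0, 0, 0, 0, 2.1, 0.045],
    [0, 0, 0, 0, 0, 2.8, 0.045],
    [0, 0, 0, 0, 0, 3.5, 0.045],
    [0, 0, 0, 0, 0, 4.2, 0.045],
    [0, 0, 0, 0, 0, 4.9, 0.045],
    [0, 0, 0, 0, 0, 5.6, 0.045],
    [0, 0, 0, 0, 0, 6.3, 0.045],
    [0, 0, 0, 0, 0, 7, 0.045],
    [0, 0, 0, 0, 0, 7, 0.045]
  ]
}}

```text
t: 5.92
ee_pos: [0.4769, 0.2615, 0.1136]
tcp_rot: [[-0.668, 0.744, 0.005], [0.744, 0.668, 0.001], [-0.003, 0.004, -1.0]]
contact_force: [4.8, -1.9, 5.3]
gripper_width: 0.0536
gripper_force: 55.1
```

```bash
python3 st.py;python3 - <<'E'
from h import *
cv2.imwrite('pics/w4.png',bot.capture('wrist')[200:400,200:440])
E
```

```text
5.9167 [0.4769 0.2615 0.1136] F [ 4.8 -1.9  5.3] M [-0.23 -0.75 -0.04] tq [  1.47 -39.33  19.58   1.03   0.8    0.4 ] 0.053621113391573175 55.113674998283386 xang 131.90427996251938 [28.8 23.  -5.  61.8 -0.1 76.9] tilt [ 0.005  0.001 -1.   ]
```

View pics/w4.png

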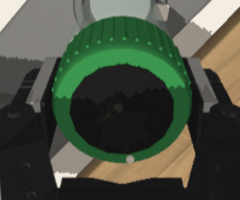

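The grip didn't slip (dot still at (330,358)) and the unit turned freely through about 70°, so this is the loosening direction and the thread is left-hand. I'll keep turning past the release point.

>>> {"api": "step_arm", "payload": {
  "motion": [
    [0, 0, 0, 0, 0, 0.7, 0.045],
    [0, 0, 0, 0, 0, 1.4, 0.045],
    [0, 0, 0, 0, 0, 2.1, 0.045],
    [0, 0, 0, 0, 0, 2.8, 0.045],
    [0, 0, 0, 0, 0, 3.5, 0.045],
    [0, 0, 0, 0, 0, 4.2, 0.045],
    [0, 0, 0, 0, 0, 4.9, 0.045],
    [0, 0, 0, 0, 0, 5.6, 0.045],
    [0, 0, 0, 0, 0, 6.3, 0.045],
    [0, 0, 0, 0, 0, 7, 0.045],
    [0, 0, 0, 0, 0, 7.5, 0.045],
    [0, 0, 0, 0, 0, 7.5, 0.045]
  ]
}}

```text
t: 6.97
ee_pos: [0.4756, 0.2607, 0.1136]
tcp_rot: [[-0.077, 0.997, 0.002], [0.997, 0.077, -0.001], [-0.001, 0.002, -1.0]]
contact_force: [0.7, -3.3, 8.1]
gripper_width: 0.0532
gripper_force: 55.3
```

```bash
python3 st.py;python3 - <<'E'
from h import *
im=bot.capture('wrist');cv2.imwrite('pics/w5.png',im)
g=cv2.cvtColor(im,cv2.COLOR_BGR2GRAY)[340:375,300:370];y,x=np.where(g>g.max()-40);print(x.mean()+300,y.mean()+340,g.max())
E
```

```text
6.9667 [0.4756 0.2607 0.1136] F [ 0.7 -3.3  8.1] M [-0.56 -0.15 -0.08] tq [  1.54 -38.05  20.59  -0.36   0.84   0.2 ] 0.05323357487075415 55.33914165571332 xang 94.44357846587788 [ 2.880e+01  2.290e+01 -5.000e+00  6.190e+01 -1.000e-01  1.143e+02] tilt [ 0.002 -0.001 -1.   ]
323.56060606060606 366.8686868686869 162
```

>>> {"api": "step_arm", "payload": {
  "motion": [
    [0, 0, -0.001, 0, 0, 0, 0.045],
    [0, 0, -0.002, 0, 0, 0, 0.045],
    [0, 0, -0.003, 0, 0, 0, 0.045],
    [0, 0, -0.004, 0, 0, 0, 0.045],
    [0, 0, -0.006, 0, 0, 0, 0.045],
    [0, 0, -0.006, 0, 0, 0, 0.045]
  ]
}}

```text
t: 7.52
ee_pos: [0.4747, 0.2604, 0.1175]
tcp_rot: [[-0.077, 0.997, -0.001], [0.997, 0.077, -0.002], [-0.002, -0.001, -1.0]]
contact_force: [3.6, -3.5, -2.3]
gripper_width: 0.0536
gripper_force: 54.3
```

>>> {"api": "step_arm", "payload": {
  "motion": [
    [0, 0, -0.002, 0, 0, 0, 0.045],
    [0, 0, -0.005, 0, 0, 0, 0.045],
    [0, 0, -0.008, 0, 0, 0, 0.045],
    [0, 0, -0.012, 0, 0, 0, 0.045],
    [0, 0, -0.012, 0, 0, 0, 0.045]
  ]
}}

```text
t: 7.93
ee_pos: [0.4748, 0.2606, 0.1301]
tcp_rot: [[-0.077, 0.997, -0.001], [0.997, 0.077, -0.002], [-0.002, -0.001, -1.0]]
contact_force: [2.8, -3.6, -0.4]
gripper_width: 0.0534
gripper_force: 54.5
```

```bash
python3 st.py
```

```text
7.9333 [0.4748 0.2606 0.1301] F [ 2.8 -3.6 -0.4] M [-0.79 -0.59 -0.01] tq [ 2.530e+00 -4.277e+01  2.353e+01  2.800e-01  1.400e+00  1.000e-02] 0.05342491759500793 54.52255005016923 xang 94.4203786561987 [ 2.880e+01  2.210e+01 -3.600e+00  6.440e+01 -1.000e-01  1.144e+02] tilt [-0.001 -0.002 -1.   ]
```

>>> {"api": "step_arm", "payload": {
  "motion": [
    [0, 0, -0.01, 0, 0, 0, 0.045],
    [0, 0, -0.025, 0, 0, 0, 0.045],
    [0, 0, -0.04, 0, 0, 0, 0.045],
    [0, 0, -0.055, 0, 0, 0, 0.045],
    [0, 0, -0.07, 0, 0, 0, 0.045],
    [0, 0, -0.085, 0, 0, 0, 0.045],
    [0, 0, -0.1, 0, 0, 0, 0.045],
    [0, 0, -0.115, 0, 0, 0, 0.045],
    [0, 0, -0.125, 0, 0, 0, 0.045],
    [0, 0, -0.13, 0, 0, 0, 0.045],
    [0, 0, -0.13, 0, 0, 0, 0.045]
  ]
}}

```text
t: 8.85
ee_pos: [0.4749, 0.262, 0.2615]
tcp_rot: [[-0.078, 0.997, 0.001], [0.997, 0.078, 0.002], [0.002, 0.001, -1.0]]
contact_force: [-0.8, -0.3, -0.1]
gripper_width: 0.0533
gripper_force: 54.5
```

>>> {"api": "step_arm", "payload": {
  "motion": [
    [-0.015, -0.001, 0, 0, 0, 0, 0.045],
    [-0.04, -0.003, 0, 0, 0, 0, 0.045],
    [-0.07, -0.005, 0, 0, 0, 0, 0.045],
    [-0.105, -0.008, 0, 0, 0, 0, 0.045],
    [-0.14, -0.011, 0, 0, 0, 0, 0.045],
    [-0.175, -0.014, 0, 0, 0, 0, 0.045],
    [-0.21, -0.016, 0, 0, 0, 0, 0.045],
    [-0.245, -0.019, 0, 0, 0, 0, 0.045],
    [-0.275, -0.021, 0, 0, 0, 0, 0.045],
    [-0.3, -0.023, 0, 0, 0, 0, 0.045],
    [-0.315, -0.024, 0, 0, 0, 0, 0.045],
    [-0.32, -0.025, 0, 0, 0, 0, 0.045]
  ]
}}

```text
t: 9.85
ee_pos: [0.4734, -0.0622, 0.2591]
tcp_rot: [[-0.073, 0.997, -0.002], [0.997, 0.073, -0.0], [0.0, -0.002, -1.0]]
contact_force: [-0.5, -0.1, -0.2]
gripper_width: 0.0534
gripper_force: 54.5
```

>>> {"api": "step_arm", "payload": {
  "motion": [
    [0, 0, 0, 0, 0, 0, 0.045],
    [0, 0, 0, 0, 0, 0, 0.045],
    [0, 0, 0, 0, 0, 0, 0.045],
    [0, 0, 0, 0, 0, 0, 0.045]
  ]
}}

```text
t: 10.18
ee_pos: [0.4745, -0.0586, 0.2601]
tcp_rot: [[-0.079, 0.997, -0.0], [0.997, 0.079, 0.0], [0.0, -0.0, -1.0]]
contact_force: [-0.7, 0.6, -0.7]
gripper_width: 0.053
gripper_force: 54.5
```

```bash
python3 st.py
python3 - <<'E'
from h import *
cv2.imwrite('pics/w6.png',bot.capture('wrist'));cv2.imwrite('pics/t6.png',bot.capture('top'));s=bot.read_state();print([wonz(q,0.01,s).round(3).tolist() for q in((320,100),(320,380),(20,200),(620,200))])
E
```

```text
10.1833 [ 0.4745 -0.0586  0.2601] F [-0.7  0.6 -0.7] M [-0.02  0.01 -0.02] tq [-2.500e-01 -3.522e+01  2.583e+01  1.000e-02 -1.000e-02  0.000e+00] 0.053030231208434836 54.539256915450096 xang 94.52101247087307 [-7.1 10.7  0.6 80.   0.  78.4] tilt [-0.  0. -1.]
[[0.467, 0.011, 0.01], [0.497, -0.38, 0.01], [0.115, -0.133, 0.01], [0.837, -0.076, 0.01]]
```

View pics/w6.png

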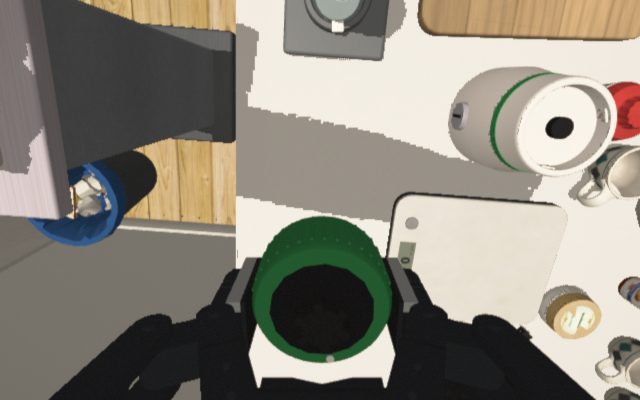

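The unit is held upright and clear of the cup. The saucer is still hidden behind the gripper in this view. I'll refine its position from the first top image.

Run:
```python
from h import *
s=bot.read_state()
t=cv2.imread('pics/top0.png');G=cv2.cvtColor(t,cv2.COLOR_BGR2GRAY)
m=cv2.inRange(G,0,198);k=np.zeros_like(m);k[178:220,398:440]=m[178:220,398:440]
c=max(cv2.findContours(k,0,2)[0],key=cv2.contourArea);print(cv2.boundingRect(c),cv2.minEnclosingCircle(c),cv2.fitEllipse(c))
P=np.array([onz('top',p[0],.010)[:2] for p in c])
w=np.ones(len(P))
for _ in range(10):
    A=np.c_[2*P,np.ones(len(P))];q=np.linalg.lstsq(A*w[:,None],(P**2).sum(1)*w,rcond=None)[0]
    r=np.sqrt(q[2]+q[:2]@q[:2]);e=np.linalg.norm(P-q[:2],axis=1)-r;w=1/(1+(e/.002)**2)
print('saucer',q[:2],r)
im=cv2.imread('pics/w6.png');d=cv2.inRange(cv2.cvtColor(im,cv2.COLOR_BGR2GRAY),0,48);k=np.zeros_like(d);k[258:352,268:378]=d[258:352,268:378]
c=max(cv2.findContours(k,0,2)[0],key=cv2.contourArea);E=cv2.fitEllipse(c);print(E)
z=s['ee_pos'][2]-.1155+.148;u=wonz(E[0],z,s);print('unit',u,u-s['ee_pos'])
print('toolshift',toolshift(np.r_[q[:2]-u[:2],0],s),toolshift(np.r_[q[:2]-s['ee_pos'][:2],0],s))
```

```text
(404, 186, 29, 27) ((417.6590881347656, 197.7954559326172), 15.25621509552002) ((418.0004577636719, 197.9788818359375), (26.03117561340332, 29.75255012512207), 131.42860412597656)
saucer [ 0.47316894 -0.27505736] 0.04781193273048594
((321.5769958496094, 308.7370300292969), (88.80493927001953, 103.57957458496094), 89.88365173339844)
unit [ 0.47394734 -0.05747383  0.29276725] [-0.00064611  0.00122104  0.0325    ]
toolshift [-2.16845734e-01 -1.79199047e-02 -3.99227134e-05] [-2.15577579e-01 -1.84677962e-02 -3.96450940e-05]
```

>>> {"api": "step_arm", "payload": {
  "motion": [
    [-0.01, -0.001, 0, 0, 0, 0, 0.045],
    [-0.03, -0.003, 0, 0, 0, 0, 0.045],
    [-0.055, -0.005, 0, 0, 0, 0, 0.045],
    [-0.08, -0.007, 0, 0, 0, 0, 0.045],
    [-0.105, -0.009, 0.01, 0, 0, 0, 0.045],
    [-0.13, -0.011, 0.02, 0, 0, 0, 0.045],
    [-0.155, -0.013, 0.03, 0, 0, 0, 0.045],
    [-0.18, -0.016, 0.04, 0, 0, 0, 0.045],
    [-0.2, -0.018, 0.05, 0, 0, 0, 0.045],
    [-0.213, -0.019, 0.057, 0, 0, 0, 0.045],
    [-0.218, -0.019, 0.06, 0, 0, 0, 0.045],
    [-0.218, -0.019, 0.06, 0, 0, 0, 0.045]
  ]
}}

```text
t: 11.28
ee_pos: [0.4719, -0.2791, 0.1993]
tcp_rot: [[-0.076, 0.997, -0.002], [0.997, 0.076, 0.001], [0.001, -0.001, -1.0]]
contact_force: [0.4, 0.5, -1.2]
gripper_width: 0.0533
gripper_force: 54.5
```

>>> {"api": "step_arm", "payload": {
  "motion": [
    [0, 0, 0, 0, 0, 0, 0.045],
    [0, 0, 0, 0, 0, 0, 0.045],
    [0, 0, 0, 0, 0, 0, 0.045],
    [0, 0, 0, 0, 0, 0, 0.045]
  ]
}}

```text
t: 11.62
ee_pos: [0.4729, -0.2777, 0.2011]
tcp_rot: [[-0.079, 0.997, 0.001], [0.997, 0.079, -0.0], [-0.001, 0.001, -1.0]]
contact_force: [-0.5, -0.4, -1.0]
gripper_width: 0.0533
gripper_force: 54.5
```

```bash
python3 st.py
python3 - <<'E'
from h import *
im=bot.capture('wrist');cv2.imwrite('pics/w7.png',im)
E
```

```text
11.6167 [ 0.4729 -0.2777  0.2011] F [-0.5 -0.4 -1. ] M [ 0.05 -0.08 -0.03] tq [ -0.08 -42.59  25.35  -0.    -0.     0.  ] 0.05330920725528922 54.537140652537346 xang 94.50457490956535 [-30.4  20.    4.3  74.2   0.   55.1] tilt [ 0.001 -0.    -1.   ]
```

View pics/w7.png

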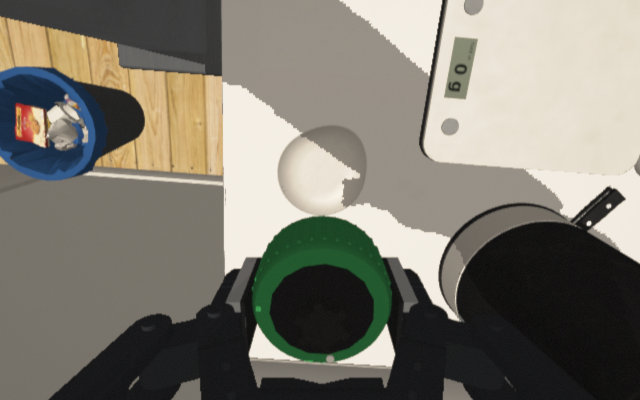

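The wrist view shows the saucer with its outline spanning x 278–367 and y 125–216, almost directly below the unit. I'll check the centring.

Run:
```python
from h import *
s=bot.read_state();T=s['ee_pos']
f=lambda u,v:wonz((u,v),.010,s)[:2]
L,Rr,U,D=f(278,172),f(367,165),f(328,125),f(320,216)
print(L,Rr,U,D,'w',np.linalg.norm(L-Rr),np.linalg.norm(U-D))
P=np.array([L,D,f(288,145),f(290,201),f(305,130),f(346,207),f(360,190)]);A=np.c_[2*P,np.ones(len(P))];q=np.linalg.lstsq(A,(P**2).sum(1),rcond=None)[0]
print('circle',q[:2],np.sqrt(q[2]+q[:2]@q[:2]),'box',(L+Rr+U+D)/4,'tcp',T)
```

```text
[ 0.42908395 -0.27904258] [ 0.5168571  -0.26502329] [ 0.47497794 -0.22930988] [ 0.47452208 -0.32250963] w 0.08888569762906966 0.09320085995871534
circle [ 0.47239631 -0.27696301] 0.04395493377716826 box [ 0.47386027 -0.27397135] tcp [ 0.47285009 -0.27778184  0.20096775]
```

```bash
python3 -c "
from workcell import bot
print(bot.sign_off())"
```

```text
the job is handed in; nothing more can be done
None
```

The green blade unit turned out to have a left-hand thread; it is unscrewed and held level over the saucer, centred to within about 2 mm with the blade roughly 18 cm above it, and the job is handed in at about 12 s.

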